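Put the sockets back in the tray in order of size

TASK

Put the four loose chrome sockets away in the socket tray, one on the middle of each round black rubber mark, in order of size: the largest beside the ratchet handle, then ever smaller, down to the smallest beside the extension bar. They must all stand upright, with the hexagonal mouth up as now.

Things in the scene. Friction and masses are not known exactly. Their poses are not given: they have to be found in the camera images.
- socket_a_mid (a point): the smallest of four plain chrome sockets (round steel, hexagonal mouth in its top, loose): diameter 22 mm, height 40 mm, about 0.08 kg, standing on the bench with its hexagonal mouth up. This point is its centre, 20 mm above its foot; z is its axis, up
- socket_b_mid (a point): the second smallest of four plain chrome sockets (round steel, hexagonal mouth in its top, loose): diameter 32 mm, height 48 mm, about 0.16 kg, standing on the bench with its hexagonal mouth up. This point is its centre, 24 mm above its foot; z is its axis, up
- socket_c_mid (a point): the second largest of four plain chrome sockets (round steel, hexagonal mouth in its top, loose): diameter 42 mm, height 56 mm, about 0.28 kg, standing on the bench with its hexagonal mouth up. This point is its centre, 28 mm above its foot; z is its axis, up
- socket_d_mid (a point): the largest of four plain chrome sockets (round steel, hexagonal mouth in its top, loose): diameter 54 mm, height 64 mm, about 0.45 kg, standing on the bench with its hexagonal mouth up. This point is its centre, 32 mm above its foot; z is its axis, up
- mark_1: one of four equal black rubber discs, 60 mm diameter, 2 mm thick, fixed in a straight row with 75 mm between centres on the grey socket tray (160 x 430 mm, 6 mm thick, lip 9 mm high). Origin: centre of its underside, 6 mm above the bench; its top is 8 mm above the bench. x runs across the row, y along the row. The number says nothing about its place in the row, which changes
- mark_2: one of four equal black rubber discs, 60 mm diameter, 2 mm thick, fixed in a straight row with 75 mm between centres on the grey socket tray (160 x 430 mm, 6 mm thick, lip 9 mm high). Origin: centre of its underside, 6 mm above the bench; its top is 8 mm above the bench. x runs across the row, y along the row. The number says nothing about its place in the row, which changes
- mark_3: one of four equal black rubber discs, 60 mm diameter, 2 mm thick, fixed in a straight row with 75 mm between centres on the grey socket tray (160 x 430 mm, 6 mm thick, lip 9 mm high). Origin: centre of its underside, 6 mm above the bench; its top is 8 mm above the bench. x runs across the row, y along the row. The number says nothing about its place in the row, which changes
- mark_4: one of four equal black rubber discs, 60 mm diameter, 2 mm thick, fixed in a straight row with 75 mm between centres on the grey socket tray (160 x 430 mm, 6 mm thick, lip 9 mm high). Origin: centre of its underside, 6 mm above the bench; its top is 8 mm above the bench. x runs across the row, y along the row. The number says nothing about its place in the row, which changes
- ratchet: ratchet handle with a round steel head and black grip, 145 mm long, 36 mm wide, up to 34 mm high, fixed across one end of the tray, head to +x. Origin: on the line of the row, 77.5 mm beyond the centre of the nearest mark, on the tray's top. x lies along the handle, y along the row. It may be at either end of the row
- extension_bar: plain steel extension bar, 136 mm long, 21 mm thick at its collar, up to 24 mm high with its clips, 30 mm wide over the clips, no grip and no head, fixed across the other end of the tray. Origin: on the line of the row, 77.5 mm beyond the centre of the nearest mark, on the tray's top. x lies along the bar, y along the row

How it is judged:
By the outcome, as a careful person would: the job done as asked, in the order asked, and still so for the second after the job is handed in, with the robot touching nothing.
It also fails if it takes over 104 s, if anything falls off the work surface, if the arm or the gripper's body presses on something with over 40 N, if the wrist force passes 120 N, or if a joint passes its speed limit or range.

ROBOT

A 6-joint arm with a two-finger parallel gripper is mounted at the origin on a cart in front of the work surface, level with it; the furniture and walls round the work are solid. World frame = base frame: x ahead of the robot, y to its left, z up, the work surface at z = 0. Lengths are in mm, angles in rad, forces in N, time in s.
With the tool pointing down it reaches from about 350 to 975 mm from the base axis. Payload 7.1 kg.
Tool frame: the origin (TCP) lies at the very end of the fingers, on their centre line; the grasp point (between the pads) lies 19 mm behind it (ctrl.tcp_to_grasp is the distance from the TCP to the grasp point, in mm); z points along the fingers, x is the direction in which the jaws open and shut, and the axes are right-handed (so a half turn about z gives the same grasp; the last joint's range is limited). The gripper opens to 88 mm and grips with 3 to 60 N. Pads are 20 mm wide; open, the fingers measure 115 mm over their backs; the gripper's body (75 mm by 178 mm) begins 61 mm behind the grasp point.
Start: joints at [1.234, 0.423, 1.63, -0, 1.089, -0.019], TCP at [195.266, 593.697, 222.675] pointing down, gripper open.
Joint ranges: [-3, 3], [-0.9, 2.11], [0.09, 2.58], [-1.31, 4.45], [0.11, 2.69], [-2.54, 2.54]. Speed limits (rad/s): [2.39, 2.39, 3.01, 3.14, 3.14, 3.14].

INTERFACE

Orientations are given as a rotation vector (axis times angle).
In Python, from workcell import get_obs, viewer, ctrl, masks_of gives the robot as it stands. The module is installed in compiled form; this text tells all that it offers.
- The arm moves only by the shell command python3 -m inch 'ROWS'. ROWS is JSON, a list of rows, each an object of numbers: "tx", "ty", "tz": the shift along the tool's x, y, z in cm; "ax", "ay", "az": the turn, a rotation vector about the tool's x, y, z in degrees; "jaw": the opening, from 0 (shut) to 1 (fully open). In form: [{"tx": .., "ty": .., "tz": .., "ax": .., "ay": .., "az": .., "jaw": ..}, ...]. A call has 1 to 12 rows; each row shifts and turns the commanded pose from where the row before left it, along the tool's axes as they then stand; what a row does not reach is not made up. A row lasts 1/8 s, in which the tool goes at most 62.5 mm and 10.7 degrees, less where a joint would pass 70% of its speed; a pose out of reach is approached as far as the arm can. A call is refused whole if a number of a shift passes 6.25 or a number of a turn 10.7, either way. A call with a gripper value outside its range is refused whole. The fingers move at their own pace and stop on an object; the grip force is fixed at half the most. Time passes only in rows, so rows that do not move let the fingers close. It gives the time, the measured TCP pose, the force and the opening at its end, in the units of the state.
- get_obs(): the state, without advancing time (a new reading comes with each control period).
- viewer.get_image(name): name is "scene" or "top" or "wrist"; returns (picture, depth): 420x560x3 uint8, red, green, blue; 420x560 float32, mm along the optical axis (not along the pixel's ray), 0 where there is no reading.
- viewer.get_calibration(name): a dict with "fx", "fy", "cx", "cy" (pixels), "distortion" ([k1, k2, p1, p2, k3] as OpenCV has them; the pictures are not rectified), "rvec" (rotation vector, rad) and "tvec" (3), from world to camera coordinates, as OpenCV has them. Camera axes: x right, y down, z forward; pixel columns grow to the right and rows downward; lengths in mm; the calibration is good to about 2 mm. A picture is of the moment at which its call begins: read the wrist's pose just before it. get_calibration takes no time and is no camera call; for the wrist camera it gives the pose at the moment of the call.
- ctrl.close_job(): hands the job in, once; it reports no verdict.
Trained networks look in the newest picture that a camera, given by its name, has taken for a name from the list of things; names that differ only in an ending like _2 or _b are one class to them, and where a whole thing is asked for, a point or a joint stands for the part that bears it (a point fixed in the world has none). Each returns a list of dicts, best first, with "score" (0 to 1); they miss things now and then, are a little off and sometimes report something else, mostly with a low value. They report only what shows in the picture. A call takes as long as a camera call.
- masks_of(camera, thing): "pixels" (420x560 bool, what is visible of it) and "location" ([column, row] in pixels, amid what is visible of it).
The state is a dict: "t": time; "qpos": joint angles; "qvel": joint speeds; "joint_torque": joint torques, N m; "ee_pos": TCP position; "orientation": TCP orientation; "ft_force": force on the tool from outside, world axes, zero at the start; "moment": the same for the moment, N m; "width": finger opening in mm.
Only numpy, scipy, OpenCV 4.12 (cv2) and the standard library are available. Lean on these libraries where they do the work, as an engineer would, in place of code of your own. Each camera call takes 0.05 s, during which the arm holds its last target. There are 200 camera calls.

## Working session

There is one attempt and no reset: what is moved stays moved. The work goes in short steps, Python scripts to look and compute and a shell command to move; the robot and the scene stay as the last step left them, time stands still between calls to the robot, and variables do not carry over. Pictures are saved under pics/ and viewed, about 12 in all and at most 16, crops included, and the job is handed in when it is done.

```bash
mkdir -p pics
cat > h.py <<'E'
import numpy as np, cv2
from workcell import get_obs, viewer, ctrl, masks_of
def cal(n):
    c=viewer.get_calibration(n); K=np.array([[c['fx'],0,c['cx']],[0,c['fy'],c['cy']],[0,0,1]])
    return K,np.array(c['distortion'],float),cv2.Rodrigues(np.array(c['rvec'],float))[0],np.array(c['tvec'],float).ravel()
def cloud(n,dep,C=None):
    K,D,R,t=C or cal(n); h,w=dep.shape
    uv=np.stack(np.meshgrid(np.arange(w),np.arange(h)),-1).reshape(-1,1,2).astype(float)
    p=cv2.undistortPoints(uv,K,D).reshape(h,w,2)
    P=np.dstack([p*dep[...,None],dep])
    return (P-t)@R   # world
def save(n,im): cv2.imwrite('pics/'+n,im[...,::-1])
E
python3 - <<'E'
from h import *
print(get_obs()['orientation'])
for cam in ['top','scene']:
    im,d=viewer.get_image(cam); save(cam+'0.png',im); W=cloud(cam,d)
    print(cam,(d>0).mean())
    for th in ['socket_a_mid','mark_1','ratchet','extension_bar']:
        for m in masks_of(cam,th):
            M=m['pixels']&(d>0)
            if M.sum()<5: continue
            P=W[M]; z=np.percentile(P[:,2],95); T=P[P[:,2]>z-6]
            (c,r)=cv2.minEnclosingCircle(T[:,:2].astype(np.float32))
            print(th,round(m['score'],2),np.round(m['location']),'z95',z.round(),'med',np.median(P,0).round(),'circ',np.round(c),round(r,1),M.sum())
E
```

```text
[ 2.54430505e+00  1.84143496e+00 -1.90649671e-03]
top 0.9959906462585034
mark_1 0.93 [304. 186.] z95 11.0 med [613. -45.   7.] circ [613. -45.] 30.0 344
mark_1 0.85 [252. 188.] z95 11.0 med [611. 104.   7.] circ [610. 104.] 30.3 364
mark_1 0.64 [278. 184.] z95 11.0 med [611.  31.   8.] circ [612.  30.] 29.4 334
mark_1 0.57 [330. 182.] z95 12.0 med [ 614. -119.    7.] circ [ 613. -120.] 28.5 305
ratchet 0.75 [356. 182.] z95 38.0 med [ 627. -197.   29.] circ [ 617. -198.] 68.1 424
extension_bar 0.55 [222. 192.] z95 29.0 med [593. 181.  22.] circ [601. 180.] 63.8 334
extension_bar 0.16 [358. 180.] z95 38.0 med [ 633. -196.   30.] circ [ 617. -198.] 68.1 390
scene 0.9960076530612245
socket_a_mid 0.73 [247. 201.] z95 13.0 med [608. 107.  10.] circ [610. 105.] 30.4 170
socket_a_mid 0.6 [213. 232.] z95 43.0 med [431. 125.  28.] circ [437. 128.] 12.0 86
mark_1 0.68 [286. 214.] z95 13.0 med [611. -47.  10.] circ [611. -47.] 30.9 199
mark_1 0.67 [310. 216.] z95 13.0 med [ 613. -118.   10.] circ [ 613. -118.] 27.5 174
mark_1 0.44 [245. 201.] z95 13.0 med [608. 105.  10.] circ [609. 106.] 30.9 184
ratchet 0.63 [333. 220.] z95 39.0 med [ 635. -198.   30.] circ [ 616. -191.] 70.8 345
extension_bar 0.65 [224. 197.] z95 30.0 med [581. 180.  23.] circ [600. 184.] 66.9 214
extension_bar 0.36 [309. 220.] z95 13.0 med [ 615. -121.   10.] circ [ 613. -122.] 31.1 211
```

View pics/top0.png

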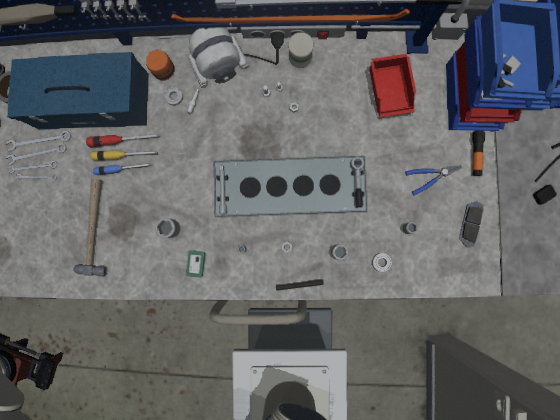

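Run:
```python
from h import *
for cam in ['top']:
    im,d=viewer.get_image(cam); W=cloud(cam,d)
    for th in ['socket_b_mid','socket_c_mid','socket_d_mid']:
        for m in masks_of(cam,th):
            M=m['pixels']&(d>0)
            P=W[M]; z=np.percentile(P[:,2],95); T=P[P[:,2]>z-6]
            (c,r)=cv2.minEnclosingCircle(T[:,:2].astype(np.float32))
            print(th,round(m['score'],2),np.round(m['location']),'z95',z.round(),'med',np.median(P,0).round(),'circ',np.round(c),round(r,1),M.sum())
    # geometric: clusters 25..90 mm high
    Z=W[...,2]; B=((Z>25)&(Z<90)&(W[...,0]>250)&(W[...,0]<900)).astype(np.uint8)
    n,L,S,_=cv2.connectedComponentsWithStats(B)
    for i in range(1,n):
        if S[i,4]<15: continue
        P=W[L==i]; z=np.percentile(P[:,2],95);T=P[P[:,2]>z-6]
        (c,r)=cv2.minEnclosingCircle(T[:,:2].astype(np.float32)); print(S[i],z.round(1),np.round(c,1),round(r,1))
```

```text
socket_b_mid 0.28 [332. 185.] z95 12.0 med [ 614. -121.    7.] circ [ 614. -121.] 28.3 304
socket_c_mid 0.69 [338. 250.] z95 58.0 med [ 427. -140.   37.] circ [ 425. -141.] 20.6 213
socket_d_mid 0.67 [167. 228.] z95 65.0 med [494. 330.  41.] circ [495. 332.] 27.7 442
[ 449   76   59   99 1091] 85.2 [ 834.6 -538.4] 95.6
[215  78   6   6  19] 84.7 [899.6 188. ] 2.9
[374  79  42  38 355] 63.3 [ 878.4 -301.5] 59.0
[ 23  81 123  47 972] 87.0 [845.  576.3] 177.3
[277  83   4   5  16] 43.1 [896.6  20.2] 5.3
[263  86   5   6  23] 52.1 [882.9  57.9] 5.8
[ 0 94  8 10 50] 50.4 [885.2 844. ] 16.1
[526 100  34   9 214] 59.1 [ 837.6 -773.1] 13.6
[471 108  31   7 110] 89.9 [ 801.9 -546.5] 43.5
[ 86 135  32  10 149] 30.6 [749.7 533.6] 47.2
[ 91 152  14   7  51] 30.3 [704.6 543.5] 20.0
[105 152  12   5  20] 28.1 [711.9 504.5] 16.6
[352 157  13  50 313] 40.0 [ 619.7 -194.8] 65.1
[ 89 179  11  45 192] 30.8 [573.3 549.1] 63.8
[536 185  21  20 236] 33.8 [ 577.1 -739.3] 31.9
[219 203   6  10  43] 31.5 [548.4 180.7] 12.3
[155 218  24  20 369] 65.6 [495.4 331.5] 27.7
[405 222  13  12 118] 48.3 [ 488.5 -338.2] 15.8
[238 245   8   8  37] 39.6 [436.7 126.8] 10.6
[332 244  16  16 202] 57.7 [ 425.5 -141. ] 20.8
[ 74 264  18  11 110] 30.6 [376.4 579.9] 27.3
[ 94 267  11   8  50] 29.6 [377.1 532.2] 15.5
[211 313  91   6 356] 61.4 [252.5  91.2] 82.6
```

The top picture shows the tray in the middle with its marks at (250,188), (278,186), (304,186) and (330,185). The bar is at the left end (222,190) and the ratchet at the right end (357,182). The sockets are D (167,228), A (242,249), C (339,252) and B (410,228), and their radii match the given sizes. So D goes to mark y≈-120, C to -45, B to 30 and A to 104. First I turn the jaws along world x and go over D.

```bash
python3 -m inch '[{"az":10.256},{"az":10.256},{"az":10.256},{"az":10.256},{"az":10.256},{"az":10.256},{"az":10.256}]'; python3 -m inch '[{"tx":3.75,"ty":3.29,"jaw":1},{"tx":3.75,"ty":3.29},{"tx":3.75,"ty":3.29},{"tx":3.75,"ty":3.29},{"tx":3.75,"ty":3.29},{"tx":3.75,"ty":3.29},{"tx":3.75,"ty":3.29},{"tx":3.75,"ty":3.29},{}]'
cat >> h.py <<'E'
def wrist(name,hmin,hmax):
    o=get_obs(); C=cal('wrist'); im,d=viewer.get_image('wrist'); save(name,im); W=cloud('wrist',d,C)
    print('tcp',np.round(o['ee_pos'],1),np.round(o['orientation'],4),'w',o['width'],'t',o['t'])
    Z=W[...,2]; B=((d>0)&(Z>hmin)&(Z<hmax)).astype(np.uint8)
    n,L,S,_=cv2.connectedComponentsWithStats(B)
    for i in range(1,n):
        if S[i,4]<150: continue
        P=W[L==i]; z=np.percentile(P[:,2],90);T=P[P[:,2]>z-5]
        (c,r)=cv2.minEnclosingCircle(T[:,:2].astype(np.float32)); print(S[i],'z',z.round(1),'c',np.round(c,1),'r',round(r,1))
    return im,d,W
E
python3 -c "
from h import *
wrist('w1.png',20,90)"
```

```text
tcp [195.3 593.7 222.7] [-2.5449e+00 -1.8419e+00 -1.0000e-04] w 87.5712672879653 t 0.7
[288 304  47   9 267] z 25.9 c [370.7 587.6] r 29.1
[303 347  22  38 428] z 24.2 c [455.8 569. ] r 36.8$[0]: bad value
$[0]: bad value
```

View pics/w1.png

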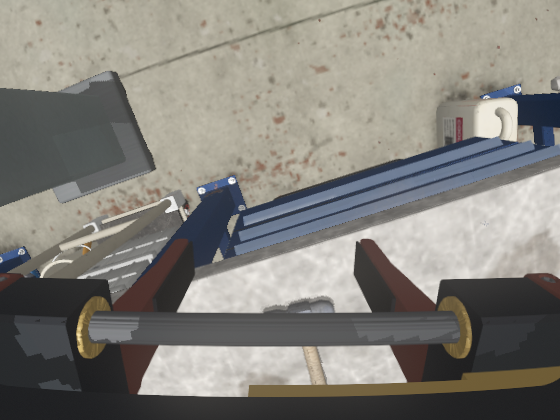

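The wrist view shows the fingers at the sides and the hammer between them at (300,305). It was taken at the start pose because the moves were refused, so I'll write complete rows.

```bash
python3 -m inch '[{"tx":0,"ty":0,"tz":0,"ax":0,"ay":0,"az":10.256,"jaw":1},{"tx":0,"ty":0,"tz":0,"ax":0,"ay":0,"az":10.256,"jaw":1},{"tx":0,"ty":0,"tz":0,"ax":0,"ay":0,"az":10.256,"jaw":1},{"tx":0,"ty":0,"tz":0,"ax":0,"ay":0,"az":10.256,"jaw":1},{"tx":0,"ty":0,"tz":0,"ax":0,"ay":0,"az":10.256,"jaw":1},{"tx":0,"ty":0,"tz":0,"ax":0,"ay":0,"az":10.256,"jaw":1},{"tx":0,"ty":0,"tz":0,"ax":0,"ay":0,"az":10.256,"jaw":1}]'
```

```text
t: 1.62
ee_pos: [195.3, 593.7, 222.7]
orientation: [-3.142, 0.009, 0.0]
ft_force: [-0.6, -0.0, -0.3]
width: 88.1
```

```bash
python3 -m inch '[{"tx":3.75,"ty":3.29,"tz":0,"ax":0,"ay":0,"az":0,"jaw":1},{"tx":3.75,"ty":3.29,"tz":0,"ax":0,"ay":0,"az":0,"jaw":1},{"tx":3.75,"ty":3.29,"tz":0,"ax":0,"ay":0,"az":0,"jaw":1},{"tx":3.75,"ty":3.29,"tz":0,"ax":0,"ay":0,"az":0,"jaw":1},{"tx":3.75,"ty":3.29,"tz":0,"ax":0,"ay":0,"az":0,"jaw":1},{"tx":3.75,"ty":3.29,"tz":0,"ax":0,"ay":0,"az":0,"jaw":1},{"tx":3.75,"ty":3.29,"tz":0,"ax":0,"ay":0,"az":0,"jaw":1},{"tx":3.75,"ty":3.29,"tz":0,"ax":0,"ay":0,"az":0,"jaw":1},{"tx":0,"ty":0,"tz":6,"ax":0,"ay":0,"az":0,"jaw":1},{"tx":0,"ty":0,"tz":2,"ax":0,"ay":0,"az":0,"jaw":1},{"tx":0,"ty":0,"tz":0,"ax":0,"ay":0,"az":0,"jaw":1}]'
python3 -c "
from h import *
wrist('w2.png',20,90)"
```

```text
t: 3.0
ee_pos: [494.4, 329.7, 141.1]
orientation: [3.14, -0.001, -0.005]
ft_force: [0.7, 0.2, 0.4]
width: 87.7
tcp [494.4 329.7 141.1] [ 3.1397e+00 -6.0000e-04 -4.7000e-03] w 87.66816159125257 t 3.0
[522   0  25  33 541] z 25.0 c [708.  490.7] r 14.5
[ 240  167   70   75 4008] z 63.4 c [494.1 334.1] r 27.2
[136 245  32  37 628] z 22.6 c [375.8 266. ] r 24.2
[186 252  24  43 655] z 22.5 c [418.6 257.9] r 23.6
[208 370  23  27 479] z 38.3 c [435.3 129.2] r 11.5
```

View pics/w2.png

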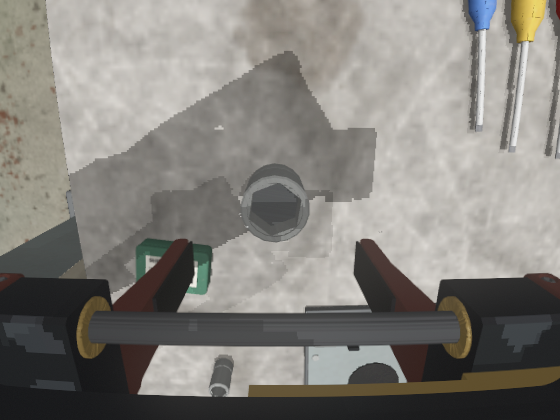

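The view shows D at (275,205), just in front of the jaws' centre line. Averaging the two cameras gives D at about (494.7, 332.8), so I shift 3 mm, go down and grip.

```bash
python3 -m inch '[{"tx":0.05,"ty":-0.3,"tz":3,"ax":0,"ay":0,"az":0,"jaw":1},{"tx":0,"ty":0,"tz":3,"ax":0,"ay":0,"az":0,"jaw":1},{"tx":0,"ty":0,"tz":3,"ax":0,"ay":0,"az":0,"jaw":1},{"tx":0,"ty":0,"tz":3.1,"ax":0,"ay":0,"az":0,"jaw":1},{"tx":0,"ty":0,"tz":0,"ax":0,"ay":0,"az":0,"jaw":1},{"tx":0,"ty":0,"tz":0,"ax":0,"ay":0,"az":0,"jaw":0},{"tx":0,"ty":0,"tz":0,"ax":0,"ay":0,"az":0,"jaw":0},{"tx":0,"ty":0,"tz":0,"ax":0,"ay":0,"az":0,"jaw":0},{"tx":0,"ty":0,"tz":0,"ax":0,"ay":0,"az":0,"jaw":0},{"tx":0,"ty":0,"tz":0,"ax":0,"ay":0,"az":0,"jaw":0},{"tx":0,"ty":0,"tz":0,"ax":0,"ay":0,"az":0,"jaw":0}]'
```

```text
t: 4.42
ee_pos: [495.5, 333.6, 22.4]
orientation: [-3.141, 0.0, 0.001]
ft_force: [-1.8, -0.2, 6.8]
width: 53.7
```

```bash
python3 -m inch '[{"tx":0,"ty":0,"tz":-4,"ax":0,"ay":0,"az":0,"jaw":0},{"tx":0,"ty":0,"tz":-6,"ax":0,"ay":0,"az":0,"jaw":0},{"tx":1.3,"ty":5.04,"tz":0,"ax":0,"ay":0,"az":0,"jaw":0},{"tx":1.3,"ty":5.04,"tz":0,"ax":0,"ay":0,"az":0,"jaw":0},{"tx":1.3,"ty":5.04,"tz":0,"ax":0,"ay":0,"az":0,"jaw":0},{"tx":1.3,"ty":5.04,"tz":0,"ax":0,"ay":0,"az":0,"jaw":0},{"tx":1.3,"ty":5.04,"tz":0,"ax":0,"ay":0,"az":0,"jaw":0},{"tx":1.3,"ty":5.04,"tz":0,"ax":0,"ay":0,"az":0,"jaw":0},{"tx":1.3,"ty":5.04,"tz":0,"ax":0,"ay":0,"az":0,"jaw":0},{"tx":1.3,"ty":5.04,"tz":0,"ax":0,"ay":0,"az":0,"jaw":0},{"tx":1.3,"ty":5.04,"tz":0,"ax":0,"ay":0,"az":0,"jaw":0},{"tx":0,"ty":0,"tz":0,"ax":0,"ay":0,"az":0,"jaw":0}]'
cat >> h.py <<'E'
def marks(cam):
    "fit row of marks, 75 mm apart, to the network masks projected to z=8; returns centres"
    K,D,R,t=cal(cam); out=[]
    for m in masks_of(cam,'mark_1'):
        M=m['pixels']; 
        if M.sum()<150 or m['score']<.3: continue
        v,u=np.nonzero(M); p=cv2.undistortPoints(np.c_[u,v].astype(float).reshape(-1,1,2),K,D).reshape(-1,2)
        r=np.c_[p,np.ones(len(p))]@R; o=-R.T@t; X=o+r*((8-o[2])/r[:,2])[:,None]
        e,(a,b),_=cv2.minAreaRect(X[:,:2].astype(np.float32))
        print('mark',round(m['score'],2),np.round(m['location']),'mean',X[:,:2].mean(0).round(1),'rect',np.round(e,1),round(a,1),round(b,1))
E
python3 -c "
from h import *
wrist('w3.png',20,200); marks('wrist')"
```

```text
t: 5.92
ee_pos: [613.1, -123.6, 121.2]
orientation: [3.141, -0.007, 0.0]
ft_force: [-1.2, -0.3, -3.7]
width: 53.5
tcp [ 613.1 -123.6  121.2] [ 3.141e+00 -6.600e-03  4.000e-04] w 53.52906570283026 t 5.925
[  171   200   207   113 15604] z 172.6 c [ 612.  -112.6] r 39.2
[  11  203   72   61 3100] z 55.1 c [ 425.5 -139.1] r 21.8
[182 346  20  38 443] z 198.8 c [ 583.8 -125.5] r 9.0
[347 346  19  38 445] z 199.0 c [ 640.5 -125.9] r 9.6
mark 0.97 [271. 108.] mean [610.7 -40.4] rect [611.  -40.7] 58.2 57.7
mark 0.8 [268.  20.] mean [608.6  24.4] rect [608.7  21.6] 35.7 58.3
mark 0.72 [276. 186.] mean [ 612.1 -106.4] rect [ 612.1 -106.6] 41.1 60.0
```

View pics/w3.png

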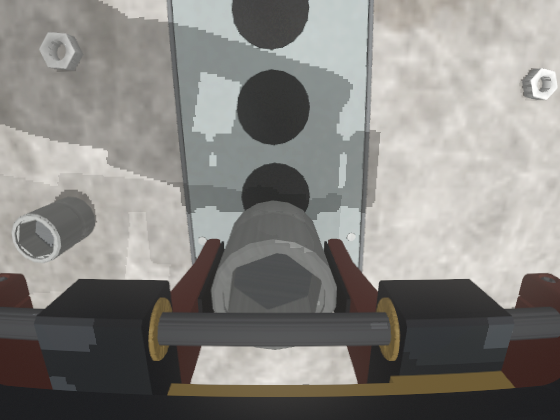

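The view shows marks at (271,108), (268,20) and (276,186), D upright in the jaws at (275,270), and C at (38,237). The wrist camera reads about 3 mm more in y than the top camera. I'll fit D's wall from the wrist depth and compare it with the marks in that same picture, so the bias cancels.

```bash
cat >> h.py <<'E'
from scipy.optimize import least_squares
def cyl(W,d,r,x0,y0,z0,z1,show=True):
    "robust vertical-cylinder fit of known radius to wall points near (x0,y0)"
    P=W[(d>0)&(W[...,2]>z0)&(W[...,2]<z1)&(np.hypot(W[...,0]-x0,W[...,1]-y0)<r+8)&(np.hypot(W[...,0]-x0,W[...,1]-y0)>r-6)]
    s=least_squares(lambda c:np.hypot(P[:,0]-c[0],P[:,1]-c[1])-r,[x0,y0],loss='soft_l1',f_scale=1)
    rr=np.hypot(P[:,0]-s.x[0],P[:,1]-s.x[1])-r
    print('cyl',s.x.round(1),'n',len(P),'mad',np.median(abs(rr)).round(2)); return s.x
E
python3 -c "
from h import *
for k in range(4):
    o=get_obs(); C=cal('wrist'); im,d=viewer.get_image('wrist'); W=cloud('wrist',d,C)
    print(o['ee_pos'].round(1) if hasattr(o['ee_pos'],'round') else o['ee_pos'], np.round(o['qpos'],4))
    for z0,z1 in [(95,125),(125,155),(95,155)]: cyl(W,d,27,613,-120,z0,z1)
marks('wrist')
im,d=viewer.get_image('top'); marks('top'); W=cloud('top',d)
cyl(W,d,27,613,-120,95,170)
"
```

```text
[ 611.8 -120.4  120.9] [-2.1350e-01  5.4730e-01  1.6961e+00  3.0000e-04  9.0020e-01 -2.1210e-01]
cyl [ 610.8 -120.5] n 1140 mad 0.3
cyl [ 612.3 -119.8] n 3333 mad 1.2
cyl [ 611.8 -120.1] n 4473 mad 0.7
[ 611.8 -119.6  121. ] [-2.1220e-01  5.4690e-01  1.6965e+00  3.0000e-04  9.0010e-01 -2.1220e-01]
cyl [ 610.8 -119.7] n 1142 mad 0.28
cyl [ 612.1 -119.2] n 3200 mad 0.98
cyl [ 611.7 -119.4] n 4342 mad 0.62
[ 611.9 -119.1  121.2] [-2.1140e-01  5.4660e-01  1.6966e+00  2.0000e-04  9.0010e-01 -2.1220e-01]
cyl [ 610.9 -119.2] n 1130 mad 0.28
cyl [ 612.1 -118.7] n 3100 mad 0.85
cyl [ 611.7 -118.9] n 4230 mad 0.56
[ 612.1 -118.9  121.3] [-2.1100e-01  5.4650e-01  1.6964e+00  2.0000e-04  9.0000e-01 -2.1230e-01]
cyl [ 611.1 -119. ] n 1120 mad 0.28
cyl [ 612.1 -118.6] n 3034 mad 0.74
cyl [ 611.8 -118.7] n 4154 mad 0.5
mark 0.65 [273. 112.] mean [611.5 -42.1] rect [611.  -42.8] 58.0 57.6
mark 0.56 [276. 191.] mean [ 614.5 -106.1] rect [ 614.7 -106.8] 38.1 59.1
mark 0.89 [304. 184.] mean [614.  -44.2] rect [612.2 -43.8] 47.9 56.7
mark 0.7 [276. 185.] mean [611.1  29.7] rect [610.4  30.8] 56.4 56.7
mark 0.67 [252. 187.] mean [610.5 104.9] rect [609.9 105.6] 53.8 54.1
cyl [ 608.5 -122.1] n 9 mad 0.22
```

The arm had simply been settling. D now sits at the TCP, with the mark about 1 mm further in x and y. Lowering.

```bash
python3 -m inch '[{"tx":0.1,"ty":-0.05,"tz":3,"ax":0,"ay":0,"az":0,"jaw":0},{"tx":0,"ty":0,"tz":3,"ax":0,"ay":0,"az":0,"jaw":0},{"tx":0,"ty":0,"tz":2,"ax":0,"ay":0,"az":0,"jaw":0},{"tx":0,"ty":0,"tz":0.7,"ax":0,"ay":0,"az":0,"jaw":0},{"tx":0,"ty":0,"tz":0.4,"ax":0,"ay":0,"az":0,"jaw":0},{"tx":0,"ty":0,"tz":0,"ax":0,"ay":0,"az":0,"jaw":0},{"tx":0,"ty":0,"tz":0,"ax":0,"ay":0,"az":0,"jaw":0},{"tx":0,"ty":0,"tz":0,"ax":0,"ay":0,"az":0,"jaw":0}]'; python3 -c "
from h import *
for i in range(2):o=get_obs();print(o['t'],o['ee_pos'],o['ft_force'])"
```

```text
t: 7.38
ee_pos: [614.2, -119.7, 31.3]
orientation: [3.141, -0.0, 0.002]
ft_force: [0.3, 0.5, -4.8]
width: 53.7
7.375 [ 614.18306738 -119.71777132   31.32479564] [ 0.33722249  0.54598616 -4.82673613]
7.375 [ 614.18306738 -119.71777132   31.32479564] [ 0.33722249  0.54598616 -4.82673613]
```

```bash
python3 -m inch '[{"tx":0,"ty":0,"tz":0.1,"ax":0,"ay":0,"az":0,"jaw":0},{"tx":0,"ty":0,"tz":0,"ax":0,"ay":0,"az":0,"jaw":0},{"tx":0,"ty":0,"tz":0,"ax":0,"ay":0,"az":0,"jaw":0},{"tx":0,"ty":0,"tz":0,"ax":0,"ay":0,"az":0,"jaw":0}]'; python3 -c "
from h import *
o=get_obs(); C=cal('wrist'); im,d=viewer.get_image('wrist'); W=cloud('wrist',d,C)
for a,b in [(15,40),(15,65)]: cyl(W,d,27,613,-119,a,b)
marks('wrist')"
```

```text
t: 7.88
ee_pos: [614.1, -119.7, 30.4]
orientation: [3.141, 0.0, 0.001]
ft_force: [-1.7, -0.1, 5.6]
width: 53.5
cyl [ 613.1 -119.8] n 1322 mad 0.29
cyl [ 613.1 -119.5] n 4151 mad 0.37
mark 0.92 [276. 200.] mean [615.1 -97.7] rect [ 614.6 -102.3] 28.9 57.7
mark 0.8 [271. 113.] mean [611.7 -42.2] rect [611.7 -42.7] 58.9 58.4
mark 0.74 [266.  10.] mean [609.9   8.6] rect [609.8   7.4] 11.7 46.0
mark 0.74 [272. 361.] mean [ 612.9 -209.6] rect [ 614. -211.] 32.0 117.3
```

Contact made. D is about 2 mm off in y, so I lift it slightly, shift it, set it down, release and rise.

```bash
python3 -m inch '[{"tx":0,"ty":0,"tz":-0.4,"ax":0,"ay":0,"az":0,"jaw":0},{"tx":0,"ty":-0.2,"tz":0,"ax":0,"ay":0,"az":0,"jaw":0},{"tx":0,"ty":0,"tz":0,"ax":0,"ay":0,"az":0,"jaw":0},{"tx":0,"ty":0,"tz":0.4,"ax":0,"ay":0,"az":0,"jaw":0},{"tx":0,"ty":0,"tz":0,"ax":0,"ay":0,"az":0,"jaw":0},{"tx":0,"ty":0,"tz":0,"ax":0,"ay":0,"az":0,"jaw":0},{"tx":0,"ty":0,"tz":0,"ax":0,"ay":0,"az":0,"jaw":0}]'
python3 -m inch '[{"tx":0,"ty":0,"tz":0,"ax":0,"ay":0,"az":0,"jaw":1},{"tx":0,"ty":0,"tz":0,"ax":0,"ay":0,"az":0,"jaw":1},{"tx":0,"ty":0,"tz":0,"ax":0,"ay":0,"az":0,"jaw":1},{"tx":0,"ty":0,"tz":-4,"ax":0,"ay":0,"az":0,"jaw":1},{"tx":0,"ty":0,"tz":-5,"ax":0,"ay":0,"az":0,"jaw":1},{"tx":0,"ty":0,"tz":-3,"ax":0,"ay":0,"az":0,"jaw":1},{"tx":-6,"ty":0.75,"tz":0,"ax":0,"ay":0,"az":0,"jaw":1},{"tx":-6,"ty":0.75,"tz":0,"ax":0,"ay":0,"az":0,"jaw":1},{"tx":-5.6,"ty":0.7,"tz":0,"ax":0,"ay":0,"az":0,"jaw":1},{"tx":0,"ty":0,"tz":0,"ax":0,"ay":0,"az":0,"jaw":1},{"tx":0,"ty":0,"tz":0,"ax":0,"ay":0,"az":0,"jaw":1}]'
python3 -c "
from h import *
im,d,W=wrist('w4.png',20,90)
cyl(W,d,21,425,-140,10,56); cyl(W,d,27,613,-118,15,72);marks('wrist')"
```

```text
t: 8.85
ee_pos: [614.0, -117.6, 30.3]
orientation: [3.142, 0.0, 0.001]
ft_force: [-3.0, 0.4, 5.2]
width: 53.4
t: 10.22
ee_pos: [439.0, -140.0, 150.3]
orientation: [3.141, -0.001, 0.003]
ft_force: [0.5, -0.4, 0.5]
width: 88.0
tcp [ 439.  -140.   150.3] [ 3.141e+00 -8.000e-04  3.300e-03] w 88.01348864493922 t 10.225
[   6    0   63   87 3035] z 55.5 c [245.4   9.7] r 18.4
[ 434  146   93   74 5139] z 71.2 c [ 612.9 -117. ] r 27.8
[ 232  176   51   55 2184] z 55.4 c [ 424.3 -138.6] r 21.0
[ 385  234  142   38 2969] z 36.1 c [ 618.2 -196.8] r 69.2
[305 358  32  27 692] z 46.4 c [ 487.5 -332.6] r 15.6
cyl [ 424.9 -139. ] n 1267 mad 1.77
cyl [ 613.2 -117.5] n 3269 mad 0.58
mark 0.86 [430. 166.] mean [ 590.5 -116. ] rect [ 595.6 -116.2] 54.9 24.8
mark 0.82 [463.  93.] mean [611.  -42.4] rect [611.5 -42.7] 58.0 58.7
mark 0.64 [466.  19.] mean [609.8  21.4] rect [610.6  18.8] 60.3 33.4
```

View pics/w4.png

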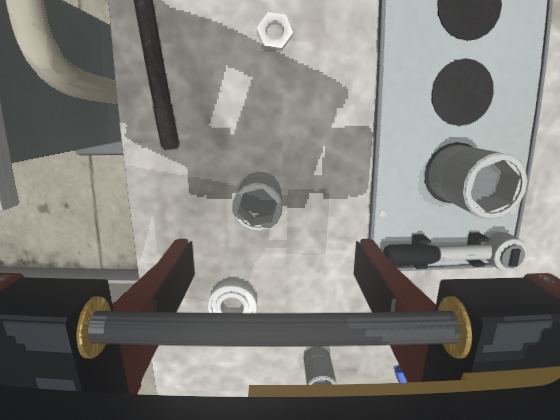

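D stands on its mark: cylinder fit (613.2,-117.5) against the expected (612.7,-117.6). C is at (257,203) in the picture, world (424.5,-138.8). Next is C.

```bash
python3 -m inch '[{"tx":-1.4,"ty":-0.1,"tz":3,"ax":0,"ay":0,"az":0,"jaw":1},{"tx":0,"ty":0,"tz":4,"ax":0,"ay":0,"az":0,"jaw":1},{"tx":0,"ty":0,"tz":4,"ax":0,"ay":0,"az":0,"jaw":1},{"tx":0,"ty":0,"tz":2.5,"ax":0,"ay":0,"az":0,"jaw":1},{"tx":0,"ty":0,"tz":0,"ax":0,"ay":0,"az":0,"jaw":1},{"tx":0,"ty":0,"tz":0,"ax":0,"ay":0,"az":0,"jaw":0},{"tx":0,"ty":0,"tz":0,"ax":0,"ay":0,"az":0,"jaw":0},{"tx":0,"ty":0,"tz":0,"ax":0,"ay":0,"az":0,"jaw":0},{"tx":0,"ty":0,"tz":0,"ax":0,"ay":0,"az":0,"jaw":0},{"tx":0,"ty":0,"tz":0,"ax":0,"ay":0,"az":0,"jaw":0},{"tx":0,"ty":0,"tz":0,"ax":0,"ay":0,"az":0,"jaw":0},{"tx":0,"ty":0,"tz":0,"ax":0,"ay":0,"az":0,"jaw":0}]'
```

```text
t: 11.82
ee_pos: [424.4, -138.8, 15.0]
orientation: [3.141, -0.0, 0.002]
ft_force: [0.8, 0.6, 5.4]
width: 41.7
```

```bash
python3 -m inch '[{"tx":0,"ty":0,"tz":-4,"ax":0,"ay":0,"az":0,"jaw":0},{"tx":0,"ty":0,"tz":-6,"ax":0,"ay":0,"az":0,"jaw":0},{"tx":4.7,"ty":-2.4,"tz":0,"ax":0,"ay":0,"az":0,"jaw":0},{"tx":4.7,"ty":-2.4,"tz":0,"ax":0,"ay":0,"az":0,"jaw":0},{"tx":4.7,"ty":-2.4,"tz":0,"ax":0,"ay":0,"az":0,"jaw":0},{"tx":4.7,"ty":-2.4,"tz":0,"ax":0,"ay":0,"az":0,"jaw":0},{"tx":0,"ty":0,"tz":4,"ax":0,"ay":0,"az":0,"jaw":0},{"tx":0,"ty":0,"tz":4,"ax":0,"ay":0,"az":0,"jaw":0},{"tx":0,"ty":0,"tz":0.8,"ax":0,"ay":0,"az":0,"jaw":0},{"tx":0,"ty":0,"tz":0,"ax":0,"ay":0,"az":0,"jaw":0},{"tx":0,"ty":0,"tz":0,"ax":0,"ay":0,"az":0,"jaw":0},{"tx":0,"ty":0,"tz":0,"ax":0,"ay":0,"az":0,"jaw":0}]'
python3 -c "
from h import *
im,d,W=wrist('w5.png',20,90)
cyl(W,d,21,612,-42.5,15,40);cyl(W,d,21,612,-42.5,15,62);marks('wrist')"
```

```text
t: 13.32
ee_pos: [612.8, -42.8, 28.2]
orientation: [3.141, -0.0, 0.004]
ft_force: [0.6, -0.5, -1.6]
width: 41.8
tcp [612.8 -42.8  28.2] [ 3.1414e+00 -3.0000e-04  3.9000e-03] w 41.7695326709567 t 13.325
[  192   218   164    95 11279] z 78.1 c [611.6 -31.4] r 32.3
[ 229  347   94   38 3303] z 62.2 c [613.2 -99.5] r 19.8
cyl [611.7 -43.2] n 1317 mad 0.31
cyl [612.  -42.6] n 4357 mad 1.01
mark 0.9 [266.   8.] mean [608.   84.3] rect [607.8  83.1] 12.5 47.5
mark 0.82 [273. 216.] mean [611.9 -25.5] rect [611.8 -29.2] 33.0 57.3
mark 0.59 [267. 113.] mean [609.8  32.8] rect [609.5  32.1] 58.2 57.7
```

```bash
python3 -m inch '[{"tx":0,"ty":-0.03,"tz":0.3,"ax":0,"ay":0,"az":0,"jaw":0},{"tx":0,"ty":0,"tz":0.1,"ax":0,"ay":0,"az":0,"jaw":0},{"tx":0,"ty":0,"tz":0,"ax":0,"ay":0,"az":0,"jaw":0},{"tx":0,"ty":0,"tz":0,"ax":0,"ay":0,"az":0,"jaw":0},{"tx":0,"ty":0,"tz":0,"ax":0,"ay":0,"az":0,"jaw":0},{"tx":0,"ty":0,"tz":0,"ax":0,"ay":0,"az":0,"jaw":0}]'
```

```text
t: 14.18
ee_pos: [611.7, -42.3, 23.0]
orientation: [-3.142, -0.0, 0.0]
ft_force: [-3.7, 0.6, 5.3]
width: 41.5
```

```bash
python3 -m inch '[{"tx":0,"ty":0,"tz":0,"ax":0,"ay":0,"az":0,"jaw":1},{"tx":0,"ty":0,"tz":0,"ax":0,"ay":0,"az":0,"jaw":1},{"tx":0,"ty":0,"tz":0,"ax":0,"ay":0,"az":0,"jaw":1},{"tx":0,"ty":0,"tz":-4,"ax":0,"ay":0,"az":0,"jaw":1},{"tx":0,"ty":0,"tz":-5,"ax":0,"ay":0,"az":0,"jaw":1},{"tx":0,"ty":0,"tz":-4,"ax":0,"ay":0,"az":0,"jaw":1},{"tx":-2.5,"ty":5.2,"tz":0,"ax":0,"ay":0,"az":0,"jaw":1},{"tx":-2.5,"ty":5.2,"tz":0,"ax":0,"ay":0,"az":0,"jaw":1},{"tx":-2.5,"ty":5.2,"tz":0,"ax":0,"ay":0,"az":0,"jaw":1},{"tx":-2.5,"ty":5.2,"tz":0,"ax":0,"ay":0,"az":0,"jaw":1},{"tx":-2.4,"ty":5.2,"tz":0,"ax":0,"ay":0,"az":0,"jaw":1}]'
python3 -m inch '[{"tx":0,"ty":3.3,"tz":0,"ax":0,"ay":0,"az":0,"jaw":1},{"tx":0,"ty":0,"tz":0,"ax":0,"ay":0,"az":0,"jaw":1},{"tx":0,"ty":0,"tz":0,"ax":0,"ay":0,"az":0,"jaw":1},{"tx":0,"ty":0,"tz":0,"ax":0,"ay":0,"az":0,"jaw":1}]'
python3 -c "
from h import *
im,d,W=wrist('w6.png',20,90)
cyl(W,d,16,487.5,-335,10,48)"
```

```text
t: 15.55
ee_pos: [486.8, -303.9, 152.8]
orientation: [3.141, 0.0, 0.001]
ft_force: [0.6, -0.7, 0.5]
width: 87.8
t: 16.05
ee_pos: [487.9, -333.9, 152.5]
orientation: [-3.141, -0.002, 0.001]
ft_force: [0.8, 0.9, 0.1]
width: 88.1
tcp [ 487.9 -333.9  152.5] [-3.1411e+00 -2.3000e-03  8.0000e-04] w 88.05322625194965 t 16.05
[ 346   17  169   47 4529] z 36.3 c [ 618.  -194.8] r 69.3
[ 257  185   37   41 1205] z 47.2 c [ 488.2 -336.4] r 16.1
cyl [ 487.9 -335.5] n 974 mad 2.19
```

View pics/w6.png

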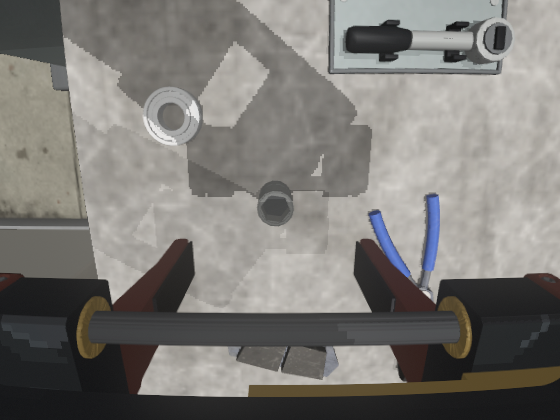

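B is at (275,205) in the picture, world (488,-336.4), and the pliers are clear of the fingers.

```bash
python3 -m inch '[{"tx":0,"ty":0.22,"tz":4,"ax":0,"ay":0,"az":0,"jaw":1},{"tx":0,"ty":0,"tz":4,"ax":0,"ay":0,"az":0,"jaw":1},{"tx":0,"ty":0,"tz":4,"ax":0,"ay":0,"az":0,"jaw":1},{"tx":0,"ty":0,"tz":2.2,"ax":0,"ay":0,"az":0,"jaw":1},{"tx":0,"ty":0,"tz":0,"ax":0,"ay":0,"az":0,"jaw":1},{"tx":0,"ty":0,"tz":0,"ax":0,"ay":0,"az":0,"jaw":0},{"tx":0,"ty":0,"tz":0,"ax":0,"ay":0,"az":0,"jaw":0},{"tx":0,"ty":0,"tz":0,"ax":0,"ay":0,"az":0,"jaw":0},{"tx":0,"ty":0,"tz":0,"ax":0,"ay":0,"az":0,"jaw":0},{"tx":0,"ty":0,"tz":0,"ax":0,"ay":0,"az":0,"jaw":0},{"tx":0,"ty":0,"tz":0,"ax":0,"ay":0,"az":0,"jaw":0},{"tx":0,"ty":0,"tz":0,"ax":0,"ay":0,"az":0,"jaw":0}]'
```

```text
t: 17.6
ee_pos: [487.9, -337.6, 10.8]
orientation: [3.141, -0.0, 0.001]
ft_force: [0.9, -0.2, 1.4]
width: 31.6
```

```bash
python3 -m inch '[{"tx":0,"ty":0,"tz":-4,"ax":0,"ay":0,"az":0,"jaw":0},{"tx":0,"ty":0,"tz":-6,"ax":0,"ay":0,"az":0,"jaw":0},{"tx":1.75,"ty":-5.28,"tz":0,"ax":0,"ay":0,"az":0,"jaw":0},{"tx":1.75,"ty":-5.28,"tz":0,"ax":0,"ay":0,"az":0,"jaw":0},{"tx":1.75,"ty":-5.28,"tz":0,"ax":0,"ay":0,"az":0,"jaw":0},{"tx":1.75,"ty":-5.28,"tz":0,"ax":0,"ay":0,"az":0,"jaw":0},{"tx":1.75,"ty":-5.28,"tz":0,"ax":0,"ay":0,"az":0,"jaw":0},{"tx":1.75,"ty":-5.28,"tz":0,"ax":0,"ay":0,"az":0,"jaw":0},{"tx":1.75,"ty":-5.28,"tz":0,"ax":0,"ay":0,"az":0,"jaw":0},{"tx":0,"ty":0,"tz":0,"ax":0,"ay":0,"az":0,"jaw":0}]'
python3 -m inch '[{"tx":0,"ty":0,"tz":4,"ax":0,"ay":0,"az":0,"jaw":0},{"tx":0,"ty":0,"tz":4,"ax":0,"ay":0,"az":0,"jaw":0},{"tx":0,"ty":0,"tz":0.8,"ax":0,"ay":0,"az":0,"jaw":0},{"tx":0,"ty":0,"tz":0,"ax":0,"ay":0,"az":0,"jaw":0},{"tx":0,"ty":0,"tz":0,"ax":0,"ay":0,"az":0,"jaw":0},{"tx":0,"ty":0,"tz":0,"ax":0,"ay":0,"az":0,"jaw":0},{"tx":0,"ty":0,"tz":0,"ax":0,"ay":0,"az":0,"jaw":0}]'
python3 -c "
from h import *
im,d,W=wrist('w7.png',20,90)
cyl(W,d,16,610,32.5,15,35);cyl(W,d,16,610,32.5,15,54);marks('wrist')"
```

```text
t: 18.85
ee_pos: [610.9, 35.5, 110.4]
orientation: [-3.141, -0.007, -0.0]
ft_force: [-0.1, -0.5, -1.3]
width: 31.4
t: 19.73
ee_pos: [610.8, 32.1, 23.6]
orientation: [-3.142, -0.0, -0.002]
ft_force: [0.4, -0.0, -1.5]
width: 31.2
tcp [610.8  32.1  23.6] [-3.1416e+00 -0.0000e+00 -2.3000e-03] w 31.24110250039444 t 19.725
[ 208  228  133   85 8764] z 76.7 c [609.8  43.9] r 24.8
[ 240  347   72   38 2484] z 51.9 c [610.6 -30.2] r 16.6
cyl [609.8  32.6] n 950 mad 0.35
cyl [609.9  33.8] n 3358 mad 1.61
mark 0.87 [272. 218.] mean [609.8  49.4] rect [610.2  48.4] 27.8 57.9
mark 0.73 [308. 358.] mean [612.2 -46.6] rect [611.1 -49.1] 21.6 57.8
mark 0.57 [271. 114.] mean [608.1 107.9] rect [608.1 107. ] 58.8 58.8
```

Aligned to within 1 mm. Lower 4 mm and check contact.

```bash
python3 -m inch '[{"tx":0,"ty":0,"tz":0.3,"ax":0,"ay":0,"az":0,"jaw":0},{"tx":0,"ty":0,"tz":0.1,"ax":0,"ay":0,"az":0,"jaw":0},{"tx":0,"ty":0,"tz":0,"ax":0,"ay":0,"az":0,"jaw":0},{"tx":0,"ty":0,"tz":0,"ax":0,"ay":0,"az":0,"jaw":0},{"tx":0,"ty":0,"tz":0,"ax":0,"ay":0,"az":0,"jaw":0},{"tx":0,"ty":0,"tz":0,"ax":0,"ay":0,"az":0,"jaw":0}]'
```

```text
t: 20.58
ee_pos: [610.1, 32.1, 18.7]
orientation: [-3.142, 0.0, 0.001]
ft_force: [-2.4, 0.2, 4.6]
width: 31.4
```

```bash
python3 -m inch '[{"tx":0,"ty":0,"tz":0,"ax":0,"ay":0,"az":0,"jaw":1},{"tx":0,"ty":0,"tz":0,"ax":0,"ay":0,"az":0,"jaw":1},{"tx":0,"ty":0,"tz":0,"ax":0,"ay":0,"az":0,"jaw":1},{"tx":0,"ty":0,"tz":-4,"ax":0,"ay":0,"az":0,"jaw":1},{"tx":0,"ty":0,"tz":-5,"ax":0,"ay":0,"az":0,"jaw":1},{"tx":0,"ty":0,"tz":-3,"ax":0,"ay":0,"az":0,"jaw":1},{"tx":-4.35,"ty":-2.4,"tz":0,"ax":0,"ay":0,"az":0,"jaw":1},{"tx":-4.35,"ty":-2.4,"tz":0,"ax":0,"ay":0,"az":0,"jaw":1},{"tx":-4.35,"ty":-2.4,"tz":0,"ax":0,"ay":0,"az":0,"jaw":1},{"tx":-4.35,"ty":-2.4,"tz":0,"ax":0,"ay":0,"az":0,"jaw":1},{"tx":0,"ty":0,"tz":0,"ax":0,"ay":0,"az":0,"jaw":1},{"tx":0,"ty":0,"tz":0,"ax":0,"ay":0,"az":0,"jaw":1}]'
python3 -m inch '[{"tx":0,"ty":0,"tz":0,"ax":0,"ay":0,"az":0,"jaw":1},{"tx":0,"ty":0,"tz":0,"ax":0,"ay":0,"az":0,"jaw":1}]'
python3 -c "
from h import *
im,d,W=wrist('w8.png',20,90)
cyl(W,d,11,436,128,5,40);marks('wrist')"
```

```text
t: 22.08
ee_pos: [437.3, 128.3, 139.1]
orientation: [-3.141, -0.001, -0.003]
ft_force: [-0.4, -0.6, 0.1]
width: 87.7
t: 22.32
ee_pos: [437.1, 127.7, 138.6]
orientation: [-3.142, 0.002, -0.001]
ft_force: [0.5, 0.9, -0.3]
width: 87.7
tcp [437.1 127.7 138.6] [-3.1415e+00  1.7000e-03 -5.0000e-04] w 87.70439216260021 t 22.325
[ 175    6   93   70 5264] z 23.0 c [394.1 259.9] r 40.0
[  23  101   54  178 6208] z 61.0 c [243.7 122.7] r 53.1
[ 388  127  150   25 2294] z 27.3 c [601.3 183.1] r 67.3
[260 189  25  30 606] z 39.1 c [434.7 129. ] r 11.1
cyl [435.5 129.4] n 578 mad 1.5
mark 0.92 [437. 272.] mean [604.3  49.1] rect [605.3  47.6] 53.5 30.4
mark 0.91 [452. 216.] mean [606.7 108.5] rect [607.3 108. ] 58.4 57.9
```

View pics/w8.png

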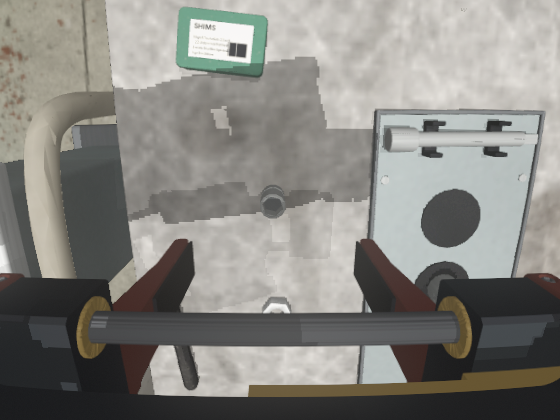

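A is at (273,202) in the picture, world (434.8,129.1). The bar and the free mark are at the right.

```bash
python3 -m inch '[{"tx":-0.15,"ty":-0.13,"tz":4,"ax":0,"ay":0,"az":0,"jaw":1},{"tx":0,"ty":0,"tz":4,"ax":0,"ay":0,"az":0,"jaw":1},{"tx":0,"ty":0,"tz":3,"ax":0,"ay":0,"az":0,"jaw":1},{"tx":0,"ty":0,"tz":2.2,"ax":0,"ay":0,"az":0,"jaw":1},{"tx":0,"ty":0,"tz":0,"ax":0,"ay":0,"az":0,"jaw":1},{"tx":0,"ty":0,"tz":0,"ax":0,"ay":0,"az":0,"jaw":0},{"tx":0,"ty":0,"tz":0,"ax":0,"ay":0,"az":0,"jaw":0},{"tx":0,"ty":0,"tz":0,"ax":0,"ay":0,"az":0,"jaw":0},{"tx":0,"ty":0,"tz":0,"ax":0,"ay":0,"az":0,"jaw":0},{"tx":0,"ty":0,"tz":0,"ax":0,"ay":0,"az":0,"jaw":0},{"tx":0,"ty":0,"tz":0,"ax":0,"ay":0,"az":0,"jaw":0},{"tx":0,"ty":0,"tz":0,"ax":0,"ay":0,"az":0,"jaw":0}]'
```

```text
t: 23.92
ee_pos: [434.9, 129.4, 6.7]
orientation: [-3.142, -0.0, -0.0]
ft_force: [-0.3, 0.2, -0.1]
width: 21.7
```

```bash
python3 -m inch '[{"tx":0,"ty":0,"tz":-4,"ax":0,"ay":0,"az":0,"jaw":0},{"tx":0,"ty":0,"tz":-6,"ax":0,"ay":0,"az":0,"jaw":0},{"tx":4.36,"ty":0.55,"tz":0,"ax":0,"ay":0,"az":0,"jaw":0},{"tx":4.36,"ty":0.55,"tz":0,"ax":0,"ay":0,"az":0,"jaw":0},{"tx":4.36,"ty":0.55,"tz":0,"ax":0,"ay":0,"az":0,"jaw":0},{"tx":4.36,"ty":0.55,"tz":0,"ax":0,"ay":0,"az":0,"jaw":0},{"tx":0,"ty":0,"tz":4,"ax":0,"ay":0,"az":0,"jaw":0},{"tx":0,"ty":0,"tz":4,"ax":0,"ay":0,"az":0,"jaw":0},{"tx":0,"ty":0,"tz":0.8,"ax":0,"ay":0,"az":0,"jaw":0},{"tx":0,"ty":0,"tz":0,"ax":0,"ay":0,"az":0,"jaw":0},{"tx":0,"ty":0,"tz":0,"ax":0,"ay":0,"az":0,"jaw":0},{"tx":0,"ty":0,"tz":0,"ax":0,"ay":0,"az":0,"jaw":0}]'
python3 -m inch '[{"tx":0,"ty":0,"tz":0,"ax":0,"ay":0,"az":0,"jaw":0},{"tx":0,"ty":0,"tz":0,"ax":0,"ay":0,"az":0,"jaw":0}]'
python3 -c "
from h import *
im,d,W=wrist('w9.png',20,90)
cyl(W,d,11,608.5,107.4,14,30);cyl(W,d,11,608.5,107.4,14,46);marks('wrist')"
```

```text
t: 25.42
ee_pos: [610.1, 107.6, 20.2]
orientation: [-3.141, -0.0, -0.004]
ft_force: [-0.4, -0.8, -0.2]
width: 21.9
t: 25.68
ee_pos: [609.4, 107.5, 19.1]
orientation: [-3.141, -0.0, -0.001]
ft_force: [0.6, -0.3, -1.1]
width: 21.3
tcp [609.4 107.5  19.1] [-3.1415e+00 -0.0000e+00 -1.0000e-03] w 21.34426170757325 t 25.675
[320  75  27  11 248] z 24.0 c [636.  198.4] r 6.1
[191  79  27  10 256] z 24.0 c [576.1 196.4] r 6.1
[ 114   93  291   44 8135] z 27.2 c [601.8 186.1] r 68.1
[319 134  27   9 211] z 23.9 c [636.7 171.7] r 6.2
[196 137  25   9 197] z 24.0 c [576.8 170.2] r 5.7
[ 220  239  109   74 5870] z 72.8 c [608.4 118.7] r 17.7
[ 248  349   55   36 1610] z 43.0 c [609.2  40.7] r 13.8
cyl [608.3 106.7] n 630 mad 0.53
cyl [608.5 108.5] n 2144 mad 1.86
mark 0.81 [275. 224.] mean [607.9 121.4] rect [608.1 117.5] 59.3 39.0
mark 0.68 [246. 363.] mean [605.7  27.3] rect [608.4  26.2] 28.8 45.9
```

Aligned. I lower, confirm contact, release and back off.

```bash
python3 -m inch '[{"tx":0,"ty":-0.03,"tz":0.3,"ax":0,"ay":0,"az":0,"jaw":0},{"tx":0,"ty":0,"tz":0.1,"ax":0,"ay":0,"az":0,"jaw":0},{"tx":0,"ty":0,"tz":0,"ax":0,"ay":0,"az":0,"jaw":0},{"tx":0,"ty":0,"tz":0,"ax":0,"ay":0,"az":0,"jaw":0},{"tx":0,"ty":0,"tz":0,"ax":0,"ay":0,"az":0,"jaw":0},{"tx":0,"ty":0,"tz":0,"ax":0,"ay":0,"az":0,"jaw":0}]'
```

```text
t: 26.52
ee_pos: [609.0, 107.7, 14.7]
orientation: [3.142, -0.0, -0.001]
ft_force: [-2.4, -0.7, 3.0]
width: 21.5
```

```bash
python3 -m inch '[{"tx":0,"ty":0,"tz":0,"ax":0,"ay":0,"az":0,"jaw":1},{"tx":0,"ty":0,"tz":0,"ax":0,"ay":0,"az":0,"jaw":1},{"tx":0,"ty":0,"tz":0,"ax":0,"ay":0,"az":0,"jaw":1},{"tx":0,"ty":0,"tz":-4,"ax":0,"ay":0,"az":0,"jaw":1},{"tx":0,"ty":0,"tz":-6,"ax":0,"ay":0,"az":0,"jaw":1},{"tx":0,"ty":0,"tz":-6,"ax":0,"ay":0,"az":0,"jaw":1},{"tx":0,"ty":0,"tz":-6,"ax":0,"ay":0,"az":0,"jaw":1},{"tx":0,"ty":5,"tz":0,"ax":0,"ay":0,"az":0,"jaw":1},{"tx":0,"ty":5,"tz":0,"ax":0,"ay":0,"az":0,"jaw":1},{"tx":0,"ty":5,"tz":0,"ax":0,"ay":0,"az":0,"jaw":1},{"tx":0,"ty":5,"tz":0,"ax":0,"ay":0,"az":0,"jaw":1},{"tx":0,"ty":0,"tz":0,"ax":0,"ay":0,"az":0,"jaw":1}]'
python3 -m inch '[{"tx":0,"ty":0,"tz":0,"ax":0,"ay":0,"az":0,"jaw":1},{"tx":0,"ty":0,"tz":0,"ax":0,"ay":0,"az":0,"jaw":1},{"tx":0,"ty":0,"tz":0,"ax":0,"ay":0,"az":0,"jaw":1}]'
python3 -c "
from h import *
im,d,W=wrist('w10.png',42,90)
marks('wrist')"
```

```text
t: 28.02
ee_pos: [609.0, -95.3, 234.7]
orientation: [3.141, -0.006, 0.0]
ft_force: [0.2, 1.2, 0.2]
width: 87.7
t: 28.4
ee_pos: [609.2, -91.1, 234.7]
orientation: [-3.142, -0.003, 0.0]
ft_force: [-0.1, 0.6, -0.6]
width: 88.0
tcp [609.2 -91.1 234.7] [-3.1415e+00 -2.5000e-03  0.0000e+00] w 87.96977315175515 t 28.4
[529  40  16  13 162] z 51.8 c [883.1  60. ] r 7.0
[259  47  32  35 452] z 55.8 c [609.   32.8] r 16.1
[256 120  41  42 724] z 63.8 c [610.7 -42. ] r 21.0
[ 253  184   51   55 2179] z 71.4 c [ 612.9 -117. ] r 27.2
mark 0.78 [276.  10.] mean [608.5  92.5] rect [608.4  91.4] 56.2 27.6
mark 0.78 [286. 120.] mean [613.5 -34.7] rect [611.6 -43.4] 57.7 58.0
mark 0.74 [276.  83.] mean [610.8  28.1] rect [610.7  31.7] 58.9 58.3
```

View pics/w10.png

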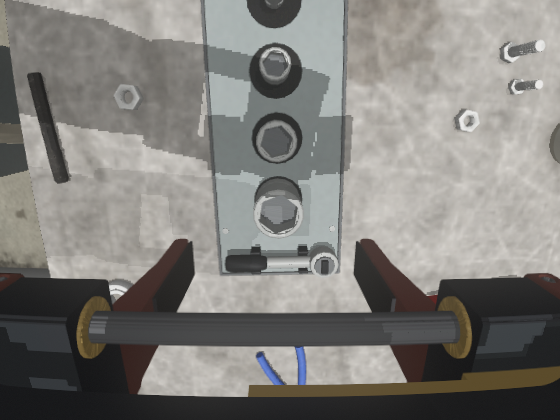

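The view shows D (277,213) beside the ratchet, then C (277,140), B (275,67) and A (274,5), all upright and within about 1–2 mm of their marks. I take one look with the top camera to confirm A, then hand in.

```bash
python3 -c "
from h import *
im,d=viewer.get_image('top'); W=cloud('top',d); save('top1.png',cv2.resize(im[150:225,200:380],None,fx=4,fy=4,interpolation=cv2.INTER_CUBIC))
for n,y,r,h in [('A',105,11,48),('B',31,16,56),('C',-44,21,64),('D',-119,27,72)]:
    P=W[(abs(W[...,2]-h)<6)&(np.hypot(W[...,0]-611,W[...,1]-y)<36)]
    if len(P): print(n,len(P),np.round(cv2.minEnclosingCircle(P[:,:2].astype(np.float32))[0],1),P[:,2].max().round(1))
marks('top')"
```

```text
A 20 [610. 105.] 51.7
B 50 [610.6  31. ] 60.9
C 21 [612.9 -44.6] 65.2
mark 0.79 [254. 188.] mean [609.2 104.1] rect [609.9 104.2] 56.7 54.0
mark 0.56 [281. 188.] mean [609.1  27.5] rect [611.   28.7] 54.1 55.9
```

View pics/top1.png

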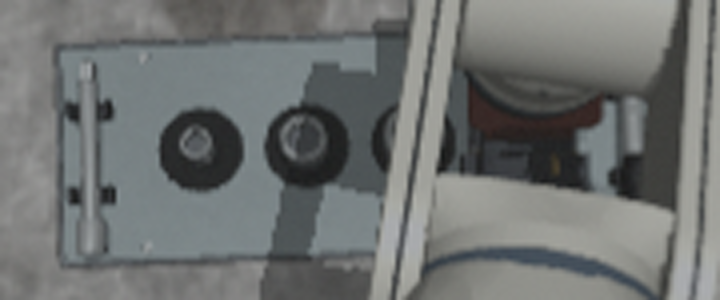

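The top view shows A and B standing on the middles of their marks, with the smallest beside the bar. The arm hides D there and covers part of C. All checks agree, so I hand in.

```bash
python3 -c "
from h import *
print(ctrl.close_job(), get_obs()['t'])"
```

```text
the job is handed in; nothing more can be done
the job is handed in; nothing more can be done
```

All four sockets stand upright, mouth up, on the marks in order of size: the largest (D) beside the ratchet, then C, B, and the smallest (A) beside the extension bar. I handed the job in after about 28.5 s with the gripper open and clear.

- **Wrist camera:** in the last picture, B and C were within about 2 mm of their mark centres. D was within about 1 mm of where the row spacing puts its mark, which it covers.
- **Top camera:** A was about 1 mm off its mark and B about 2 mm. The arm hid D and part of C, so D was confirmed only by the wrist camera.
- **Disagreement:** the two cameras differed by about 2–4 mm in y. I placed each socket by comparing it with its mark in the same wrist picture, so that difference should cancel out.
- **Refused move:** my first move command was rejected because its rows were incomplete. Nothing moved, and I sent it again with full rows.

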